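# Stack the toiletry tins from the sloping stand

## Task

Clear the sloping stand on the washbasin counter: stack its two tins flat and square on the grey tin of the riser, long sides in line and edges flush (either end forward), first the blue one and then the coral one on top. The riser's height is set differently each time, so feel for the top: set each tin down gently, lid up, without dropping it or pressing hard, and let go; leave the lotion bottle, jar and tumbler alone.

Things in the scene. Friction and masses are not known exactly. Their poses are not given: they have to be found in the camera images.
- stand: Fixed stand, 260 mm wide (y): a pale wooden board, 146 mm long, on dark steel feet, rising at 35 degrees from its front (-x, towards the robot at yaw 0) to its back (+x), with a 14 mm high lip along its lower edge. Origin: on the counter under its middle; the board's surface passes 55 mm above it. z is up. Two tins lie on it side by side, in either order, about 126 mm between centres.
- riser: Fixed riser of adjustable height: dark steel foot 140 by 80 mm (x by y) and a telescopic head that carries a closed grey tin with a white lid rim, 120 (x) by 60 (y) by 33 mm high, centred and square with the foot. The grey tin's flat top stands 70 to 120 mm above the counter, set differently each time and not measured. Origin: on the counter under its middle; z is up.
- grey_tin (a joint): How far the grey tin is pushed down on the riser's springs, in m: 0 unloaded, about 1 mm per 5 N of load, stop at 12 mm. It says nothing of the riser's height.
- blue_tin: A closed blue tin, 120 (x) by 60 (y) by 48 mm high (z), white lid rim, blank label on top, small brass clasp at its -x end; 0.2 to 0.45 kg. Origin: centre of its underside; z points out of its lid. It starts lying on the stand's slope, underside on the board, its -x end down at the lip, so its z axis leans 35 degrees from vertical.
- coral_tin: A closed coral-red tin, 120 (x) by 60 (y) by 40 mm high (z), white lid rim, blank label on top, small brass clasp at its -x end; 0.2 to 0.4 kg. Origin: centre of its underside; z points out of its lid. It starts lying on the stand's slope, underside on the board, its -x end down at the lip, so its z axis leans 35 degrees from vertical.
- lotion: A green lotion bottle standing on the counter, 60 mm across, 160 mm high; a bystander. Origin: centre of its underside.
- jar: A low amber jar standing on the counter, 60 mm across, 50 mm high; a bystander. Origin: centre of its underside.
- tumbler: A blue tumbler standing on the counter, 72 mm across, 90 mm high; a bystander. Origin: centre of its underside.

How it is judged:
By the outcome, as a careful person would: the job done as asked, in the order asked, and still so for the second after the job is handed in, with the robot touching nothing.
It also fails if it takes over 64 s, if anything falls off the work surface, if the arm or the gripper's body presses on something with over 40 N, if the wrist force passes 120 N, or if a joint passes its speed limit or range.

## Robot

A 6-joint arm with a two-finger parallel gripper is mounted at the origin on the work surface. World frame = base frame: x ahead of the robot, y to its left, z up, the work surface at z = 0. Lengths are in mm, angles in rad, forces in N, time in s.
With the tool pointing down it reaches from about 250 to 775 mm from the base axis. Payload 4 kg.
Tool frame: the origin (TCP) lies between the finger pads; the fingertips stand 19 mm ahead of it and the grasp point (between the pads) is the TCP (tcp_to_tips is the distance from the TCP to the fingertips, in mm); z points along the fingers, y is the line along which they close (so a half turn about z gives the same grasp; the last joint's range is limited). The gripper opens to 85 mm and grips with 20 to 120 N. Pads are 22 mm wide; open, the fingers measure 114 mm over their backs; the gripper's body (76 mm by 85 mm) begins 54 mm behind the grasp point. The pads swing forward as they close: fully open they stand 13 mm farther back than shut.
Start: joints at [1.03, 0.087, 1.371, -0, 1.684, -0.103], TCP at [233.181, 498.139, 250.341] pointing down, gripper open.
Joint ranges: [-3.1, 3.1], [-0.76, 2.03], [0.27, 2.55], [-1.08, 4.22], [0.17, 2.65], [-2.57, 2.57]. Speed limits (rad/s): [2.79, 2.79, 3.14, 3.14, 3.14, 3.14].

## Interface

Orientations are given as a unit quaternion [x, y, z, w].
In Python, from bench import sense, capture, calibration, job_done, tcp_to_tips gives the robot as it stands.
- The arm moves only by the tool play_rows, never from a script. Its argument "plan" is a list of rows, each an object with "dp": the shift along the tool's x, y, z in m, a list of three; "twist": the turn about the tool's z in degrees. A call has 1 to 20 rows; each row shifts and turns the commanded pose from where the row before left it, along the tool's axes as they then stand; what a row does not reach is not made up. A row lasts 1/10 s, in which the tool goes at most 50 mm and 8.59 degrees, less where a joint would pass 70% of its speed; a pose out of reach is approached as far as the arm can. A call with a gripper value outside its range is refused whole. "jaw" is the closure in counts, from 0 (fully open) to 255 (shut), set as the call begins (left out, the last holds). The fingers move at their own pace and stop on an object; "force" is the grip in N (left out, the last holds). Time passes only in rows, so rows that do not move let the fingers close. It gives the time, the measured TCP pose, the force, the opening and the grip force at its end, in the units of the state.
- sense(): the state, without advancing time (a new reading comes with each control period).
- capture(name): name is "scene" or "top"; returns the picture (384x512x3 uint8, red, green, blue); there is no depth.
- calibration(name): a dict with "fov_y" (degrees; the focal length in pixels is half the picture's height over the tangent of half this angle, whatever the lens; pixels are square), "cx", "cy" (the principal point, pixels), "distortion" ([k1, k2, p1, p2, k3] as OpenCV has them; the pictures are not rectified), "rvec" (rotation vector, rad) and "tvec" (3), from world to camera coordinates, as OpenCV has them. Camera axes: x right, y down, z forward; pixel columns grow to the right and rows downward; lengths in mm; the calibration is good to about 2 mm. A picture is of the moment at which its call begins. calibration takes no time and is no camera call.
- job_done(): hands the job in; it is judged then, once.
The state is a dict: "time_s": time; "joint_positions": joint angles; "dq": joint speeds; "joint_torque": joint torques, N m; "tool_pos": TCP position; "tcp_rot": TCP orientation; "contact_force": force on the tool from outside, world axes, zero at the start; "moment": the same for the moment, N m; "gripper_width": finger opening in mm; "grasp_force": force on a finger pad.
Only numpy, scipy, OpenCV 4.12 (cv2) and the standard library are available. Lean on these libraries where they do the work, as an engineer would, in place of code of your own. Each camera call takes 0.05 s, during which the arm holds its last target. There are 200 camera calls.

## Working session

There is one attempt and no reset: what is moved stays moved. The work goes in short steps, Python scripts to look and compute and a tool call to move; the robot and the scene stay as the last step left them, time stands still between calls to the robot, and variables do not carry over. Pictures are saved under pics/ and viewed, at most 10 in all, crops included, and the job is handed in when it is done.

Besides the shell and the picture viewer there is one more tool, called after ">>>" in YAML: its name, and indented under it one key for each argument. play_rows: Moves the arm, as the interface text tells. Its arguments: {"type":"object","properties":{"plan":{"type":"array","items":{"type":"object","properties":{"dp":{"type":"array","items":{"type":"number"}},"twist":{"type":"number"}}}},"jaw":{"type":"number"},"force":{"type":"number"}},"required":["plan"]}

```bash
ls; mkdir -p pics; python3 - <<'E'
from bench import *
import cv2,numpy as np
s=sense();print(s)
print(tcp_to_tips if not callable(tcp_to_tips) else tcp_to_tips())
for n in("scene","top"):
    c=calibration(n);print(n,c)
    R=cv2.Rodrigues(np.array(c["rvec"],float))[0];print(-R.T@np.array(c["tvec"]))
    cv2.imwrite(f"pics/{n}0.png",cv2.cvtColor(capture(n),cv2.COLOR_RGB2BGR))
E
```

```text
pics
{'time_s': 0.0, 'joint_positions': array([ 1.02989743e+00,  8.80021334e-02,  1.37229678e+00,  2.22196964e-05,
        1.68359017e+00, -1.03096926e-01]), 'dq': array([ 0.00090108, -0.00030466, -0.00044729, -0.00015627,  0.00116662,
       -0.00095415]), 'joint_torque': array([ 2.69570492e-04, -3.51875961e+01, -3.13266921e+01, -1.33525969e-04,
        1.11024105e-02, -1.36803098e-05]), 'tool_pos': array([232.9304096 , 497.73175691, 249.09174018]), 'tcp_rot': array([ 2.17155616e-01,  9.76136322e-01, -1.08571029e-03, -3.73840713e-04]), 'contact_force': array([ 0.3718683 ,  0.32760585, -0.08746481]), 'moment': array([-0.02005213, -0.00388994, -0.03880385]), 'grasp_force': 0.0, 'gripper_width': 85.4501785867929}
19.0
scene {'fov_y': 46.95646756848174, 'cx': 261.645431405564, 'cy': 181.7366530924786, 'distortion': array([-0.13289094,  0.        ,  0.        ,  0.        ,  0.        ]), 'rvec': array([ 1.78125474,  1.68826992, -0.75923518]), 'tvec': array([  -9.73042248, -362.16862369, 1520.07581414])}
[1360.75487506  -34.51901362  767.49324527]
top {'fov_y': 54.87591238240019, 'cx': 248.4699481998874, 'cy': 197.5449104342072, 'distortion': array([-0.0646566,  0.       ,  0.       ,  0.       ,  0.       ]), 'rvec': array([ 2.11072762, -2.10479667,  0.22133537]), 'tvec': array([-36.86793184, 615.44938958, 858.31038826])}
[420.61809687 -38.49097052 968.72740227]
```

View pics/top0.png

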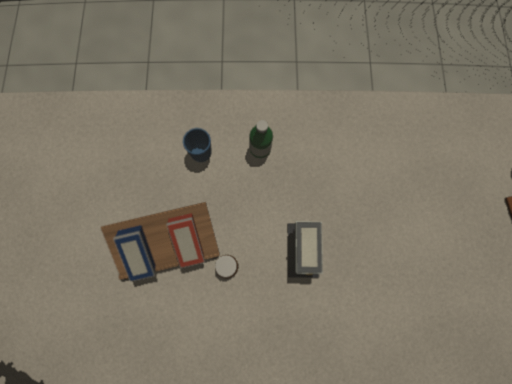

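View pics/scene0.png

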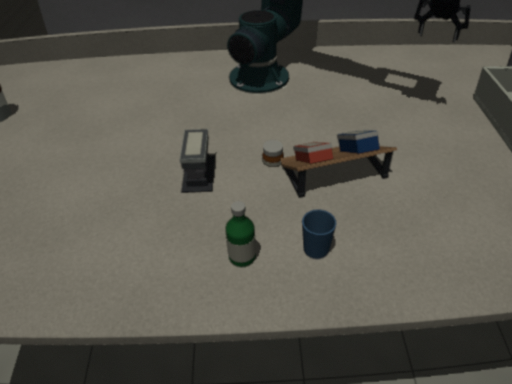

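The top view shows the blue tin at about (134,254), coral at (185,241), the riser's grey tin at (308,247), the jar at (226,266), lotion at (261,137) and tumbler at (198,142). The scene view agrees with that layout. Next I'll measure these.

```bash
cat > h.py <<'E'
import cv2,numpy as np
from bench import *
def cam(n):
    c=calibration(n);f=192/np.tan(np.radians(c["fov_y"]/2))
    K=np.array([[f,0,c["cx"]],[0,f,c["cy"]],[0,0,1]])
    R=cv2.Rodrigues(np.array(c["rvec"],float))[0]
    return K,np.array(c["distortion"]),R,-R.T@np.array(c["tvec"])
def ray(n,uv):
    K,D,R,C=cam(n);u=cv2.undistortPoints(np.array(uv,float).reshape(-1,1,2),K,D).reshape(-1,2)
    return C,np.c_[u,np.ones(len(u))]@R
def onplane(n,uv,p,nrm=(0,0,1)):
    C,d=ray(n,uv);nrm=np.array(nrm,float)
    return C+d*(((np.array(p)-C)@nrm)/(d@nrm))[:,None]
def tri(uv1,uv2):
    C1,d1=ray("top",uv1);C2,d2=ray("scene",uv2);o=[]
    for a,b in zip(d1,d2):
        a=a/np.linalg.norm(a);b=b/np.linalg.norm(b)
        t=np.linalg.lstsq(np.c_[a,-b],C2-C1,rcond=None)[0]
        o.append(np.r_[(C1+a*t[0]+C2+b*t[1])/2,np.linalg.norm(C1+a*t[0]-C2-b*t[1])])
    return np.array(o)
def blobs(m,amin=60):
    cs=cv2.findContours(m.astype(np.uint8),cv2.RETR_EXTERNAL,cv2.CHAIN_APPROX_NONE)[0]
    return sorted([c for c in cs if cv2.contourArea(c)>amin],key=cv2.contourArea,reverse=True)
E
python3 - <<'E'
from h import *
np.set_printoptions(precision=1,suppress=True)
T=cv2.imread("pics/top0.png");S=cv2.imread("pics/scene0.png")
h=cv2.cvtColor(T,cv2.COLOR_BGR2HSV)
for p in [(150,225),(110,240),(134,258),(186,243),(309,247),(299,247),(322,247),(308,270),(291,250),(126,233),(195,262),(300,300)]:print(p,h[p[1],p[0]],end=' ')
big=np.vstack([np.hstack([cv2.resize(T[195:290,95:235],None,fx=5,fy=5,interpolation=cv2.INTER_CUBIC)[:,:500]]) ])
a=cv2.resize(T[195:290,95:225],None,fx=4,fy=4,interpolation=cv2.INTER_CUBIC)
b=cv2.resize(T[210:290,280:335],None,fx=4,fy=4,interpolation=cv2.INTER_CUBIC)
c=cv2.resize(S[120:200,170:300],None,fx=4,fy=4,interpolation=cv2.INTER_CUBIC)[:,:200]
im=np.zeros((600,780,3),np.uint8);im[:380,:520]=a;im[:320,540:760]=b
c=cv2.resize(S[120:200,170:230],None,fx=2.7,fy=2.7,interpolation=cv2.INTER_CUBIC);im[384:600,540:540+c.shape[1]]=c[:216]
c=cv2.resize(S[125:195,265:410],None,fx=3,fy=3,interpolation=cv2.INTER_CUBIC);im[385:595,:c.shape[1]]=c
im=np.clip(im.astype(float)*1.8,0,255).astype(np.uint8)
cv2.imwrite("pics/crop1.png",im)
E
```

```text
(150, 225) [ 15 120  91] (110, 240) [ 14 121  97] (134, 258) [ 23  44 122] (186, 243) [ 22  48 123] (309, 247) [ 23  45 152] (299, 247) [30 16 80] (322, 247) [ 23  39 132] (308, 270) [24 16 78] (291, 250) [18 35 36] (126, 233) [111  47  71] (195, 262) [  5 164 109] (300, 300) [ 20  46 138]
```

View pics/crop1.png

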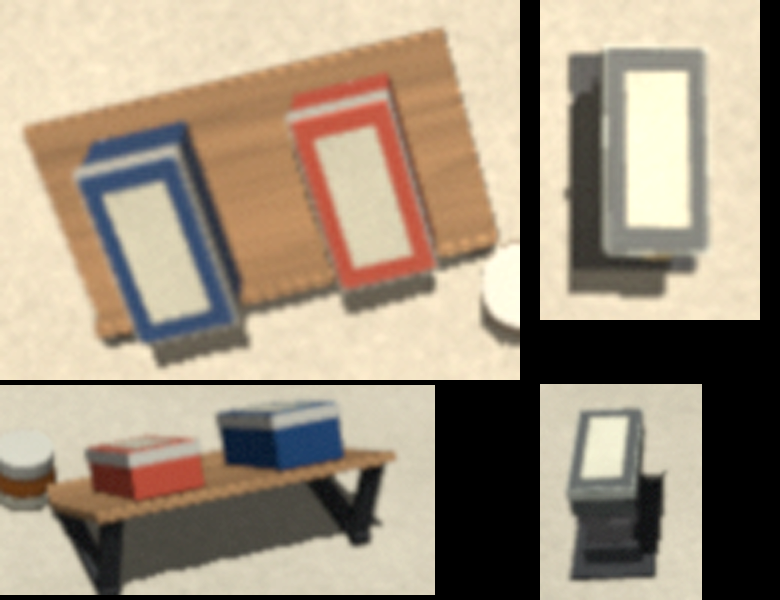

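The crop shows the lids nearly facing the top camera. Both tins lie with their ends over the stand's lower lip, and the riser's grey tin sits almost square to the world axes. I'll compute poses from the label quads and board corners.

```bash
python3 - <<'E'
from h import *
np.set_printoptions(precision=1,suppress=True)
T=cv2.imread("pics/top0.png");S=cv2.imread("pics/scene0.png")
h=cv2.cvtColor(T,cv2.COLOR_BGR2HSV).astype(int)
H,s,V=h[...,0],h[...,1],h[...,2]
roi=np.zeros(V.shape,bool);roi[198:285,98:222]=1
# board upper corners; wood hull quad
wood=roi&(s>85)&(H>5)&(H<22)
hull=cv2.convexHull(np.vstack(blobs(wood,20))).reshape(-1,2).astype(float)
q=[hull[np.argmax(hull@np.array(d))] for d in[(-1,-.3),(.55,-1),(1,.55),(-.35,1)]]
print("wood corners",q)
up=onplane("top",q[:2],(0,0,97));lo=onplane("top",q[2:],(0,0,13.))
print(up,lo)
e=up[0]-up[1];yaw=np.arctan2(-e[0],e[1]);print("yaw",np.degrees(yaw),np.linalg.norm(e[:2]))
e=lo[1]-lo[0];print("yaw lo",np.degrees(np.arctan2(-e[0],e[1])),np.linalg.norm(e[:2]))
mid=(up.mean(0)+lo.mean(0))/2;print("stand centre",mid, "run",np.linalg.norm((up.mean(0)-lo.mean(0))[:2]),"exp",146*np.cos(np.radians(35)))
ux=np.array([np.cos(yaw),np.sin(yaw),0]);sl=np.radians(35)
n=-ux*np.sin(sl)+np.array([0,0,np.cos(sl)]);a=ux*np.cos(sl)+np.array([0,0,np.sin(sl)]);ny=np.cross(n,a)
O=np.array([mid[0],mid[1],55])
for name,c,ht in(("blue",(134,256),48),("coral",(186,243),40)):
    m=(s<70)&(V>95);m=m.astype(np.uint8)
    lab,st,ce=cv2.connectedComponentsWithStats(m,connectivity=4)[1:]
    k=lab[c[1],c[0]];r=cv2.minAreaRect(np.argwhere(lab==k)[:,::-1].astype(np.float32))
    P=onplane("top",cv2.boxPoints(r),O+n*ht,n);cc=onplane("top",[ce[k]],O+n*ht,n)[0]
    d=cc-O;L=np.array([[(p-O)@a,(p-O)@ny] for p in P])
    print(name,st[k,4],ce[k],"label centre",cc,"slope,y coords",d@a,d@ny);print(L)
    print(" base centre",cc-n*ht)
# grey label
g=(slice(215,285),slice(285,330))
lab,st,ce=cv2.connectedComponentsWithStats(((V>110)).astype(np.uint8),connectivity=4)[1:]
k=lab[247,309];pt=np.argwhere(lab==k)[:,::-1].astype(np.float32);r=cv2.minAreaRect(pt);print("grey label top",st[k],ce[k],r)
hs=cv2.cvtColor(S,cv2.COLOR_BGR2HSV)
for th in(90,110,130):
  l2,s2,c2=cv2.connectedComponentsWithStats((hs[...,2]>th).astype(np.uint8),connectivity=4)[1:]
  k2=l2[143,195];print(th,s2[k2],c2[k2],tri([ce[k]],[c2[k2]]))
for z in(80,95,110):
  P=onplane("top",cv2.boxPoints(r),(0,0,z));print(z,P.mean(0),[np.linalg.norm(P[i]-P[i-1]) for i in(0,1)],P[0]-P[1])
for nme,p,z in(("jar",(226,266),50),("lotion",(262,125),160),("tumbler",(198,141),90)):print(nme,onplane("top",[p],(0,0,z)))
E
```

```text
wood corners [array([101., 227.]), array([204., 202.]), array([218., 255.]), array([121., 279.])]
[[535.6 318.4  97. ]
 [597.5  71.8  97. ]] [[476.   42.7  13. ]
 [413.3 289.9  13. ]]
yaw 14.102060671894781 254.219360314043
yaw lo 14.234843173458241 255.0142032157511
stand centre [505.6 180.7  55. ] run 125.25254523979322 exp 119.5961984661928
blue 494 [133.7 257.5] label centre [464.1 234.7  94.6] slope,y coords 0.49978381714232706 62.50568829097546
[[ 42.4  79.7]
 [ 47.   44.8]
 [-44.4  45. ]
 [-49.4  81.4]]
 base centre [490.8 241.4  55.3]
coral 473 [185.4 243.6] label centre [498.2 114.6  87.5] slope,y coords -0.3922018879496768 -62.25891318712026
[[ 41.7 -45.7]
 [ 43.9 -79.3]
 [-45.4 -79.5]
 [-47.8 -44.5]]
 base centre [520.5 120.2  54.8]
grey label top [301 228  17  39 610] [308.8 246.8] ((309.0, 247.0), (38.0, 16.0), 90.0)
90 [185 132  18  23 344] [193.7 143.1] [[ 490.3 -177.4  101.2    1.5]]
110 [186 132  16  22 289] [193.7 143. ] [[ 490.3 -177.4  101.3    1.5]]
130 [187 133  14  20 217] [193.7 142.9] [[ 490.3 -177.3  101.6    1.4]]
80 [ 492.  -180.6   80. ] [np.float64(90.73211315926392), np.float64(38.8291869308445)] [-0.  38.8  0. ]
95 [ 490.8 -178.2   95. ] [np.float64(89.20073053966769), np.float64(38.17382534024019)] [-0.  38.2  0. ]
110 [ 489.6 -175.8  110. ] [np.float64(87.66934792007137), np.float64(37.51846374963583)] [-0.  37.5  0. ]
jar [[447.2  19.4  50. ]]
lotion [[769.1 -66.6 160. ]]
tumbler [[755.9  92.5  90. ]]
```

>>> play_rows:
  plan:
    - {"twist": -7.84, "dp": [0, 0, 0]}
    - {"twist": -7.84, "dp": [0, 0, 0]}
    - {"twist": -7.84, "dp": [0, 0, 0]}
    - {"twist": -7.84, "dp": [0, 0, 0]}
    - {"twist": -7.84, "dp": [0, 0, 0]}
    - {"dp": [-0.0155, -0.026, 0.005]}
    - {"dp": [-0.0155, -0.026, 0.005]}
    - {"dp": [-0.0155, -0.026, 0.005]}
    - {"dp": [-0.0155, -0.026, 0.005]}
    - {"dp": [-0.0155, -0.026, 0.005]}
    - {"dp": [-0.0155, -0.026, 0.005]}
    - {"dp": [-0.0155, -0.026, 0.005]}
    - {"dp": [-0.0155, -0.026, 0.005]}
    - {"dp": [-0.0155, -0.026, 0.005]}
    - {"dp": [-0.0155, -0.026, 0.005]}
    - {"dp": [-0.0155, -0.026, 0.005]}
    - {"dp": [-0.0155, -0.026, 0.005]}
    - {"dp": [0, 0, 0]}
  jaw: 0
  force: 40

```text
validation failed for argument at $.pl...
```

```bash
cat > go.py <<'E'
import sys
from h import *
from scipy.spatial.transform import Rotation as Ro
np.set_printoptions(precision=2,suppress=True)
# usage: go.py x y z  yaw_of_tool_y(deg): shift in tool axes AFTER twisting
s=sense();R=Ro.from_quat(s["tcp_rot"]);M=R.as_matrix()
ang=np.degrees(np.arctan2(M[1,1],M[0,1]))
print("t",s["time_s"],"pos",s["tool_pos"],"tool y at",ang,"tilt",np.degrees(np.arccos(-M[2,2])),"F",s["contact_force"],"w",s["gripper_width"],"gf",s["grasp_force"],"q6",s["joint_positions"][5])
if len(sys.argv)>4:
    t=np.array([float(v) for v in sys.argv[1:4]]);y=float(sys.argv[4])
    tw=-((y-ang+180)%360-180);M2=(R*Ro.from_euler("z",tw,degrees=True)).as_matrix()
    print("twist",tw,"dp_mm",M2.T@(t-s["tool_pos"]))
E
python3 go.py 489.3 241 88 104.1
```

```text
t 0.1 pos [232.96 497.78 249.23] tool y at 64.91796233685155 tilt 0.11469738037752422 F [-0.87 -0.16 -0.19] w 85.45956650647678 gf 0.0 q6 -0.10311781695522303
twist -39.182037663148435 dp_mm [-186.29 -311.26  161.41]
```

>>> play_rows:
  plan:
    - {"dp": [0, 0, 0], "twist": -7.84}
    - {"dp": [0, 0, 0], "twist": -7.84}
    - {"dp": [0, 0, 0], "twist": -7.84}
    - {"dp": [0, 0, 0], "twist": -7.84}
    - {"dp": [0, 0, 0], "twist": -7.84}
    - {"dp": [-0.0155, -0.026, 0.005], "twist": 0}
    - {"dp": [-0.0155, -0.026, 0.005], "twist": 0}
    - {"dp": [-0.0155, -0.026, 0.005], "twist": 0}
    - {"dp": [-0.0155, -0.026, 0.005], "twist": 0}
    - {"dp": [-0.0155, -0.026, 0.005], "twist": 0}
    - {"dp": [-0.0155, -0.026, 0.005], "twist": 0}
    - {"dp": [-0.0155, -0.026, 0.005], "twist": 0}
    - {"dp": [-0.0155, -0.026, 0.005], "twist": 0}
    - {"dp": [-0.0155, -0.026, 0.005], "twist": 0}
    - {"dp": [-0.0155, -0.026, 0.005], "twist": 0}
    - {"dp": [-0.0155, -0.026, 0.005], "twist": 0}
    - {"dp": [-0.0155, -0.026, 0.005], "twist": 0}
    - {"dp": [0, 0, 0], "twist": 0}
  jaw: 0
  force: 40

```text
time_s: 1.9
tool_pos: [491.1, 238.1, 188.5]
tcp_rot: [-0.121, 0.993, -0.001, -0.001]
contact_force: [-1.6, 1.8, -0.7]
gripper_width: 85.1
grasp_force: 0.0
```

>>> play_rows:
  plan:
    - {"dp": [0.001, 0.0032, 0.01], "twist": -0.2}
    - {"dp": [0, 0, 0.02], "twist": 0}
    - {"dp": [0, 0, 0.02], "twist": 0}
    - {"dp": [0, 0, 0.015], "twist": 0}
    - {"dp": [0, 0, 0.012], "twist": 0}
    - {"dp": [0, 0, 0.012], "twist": 0}
    - {"dp": [0, 0, 0.01], "twist": 0}
    - {"dp": [0, 0, 0], "twist": 0}
    - {"dp": [0, 0, 0], "twist": 0}

```text
time_s: 2.8
tool_pos: [488.1, 243.9, 91.5]
tcp_rot: [-0.125, 0.992, 0.0, 0.0]
contact_force: [0.2, -0.3, 0.4]
gripper_width: 85.5
grasp_force: 0.0
```

```bash
python3 go.py 489.3 241 88 104.1
```

```text
t 2.8 pos [488.12 243.86  91.52] tool y at 104.30853984146003 tilt 0.02452163940875276 F [ 0.23 -0.31  0.39] w 85.50812995089474 gf 0.0 q6 -1.4612144293800131
twist 0.20853984146003768 dp_mm [-0.44 -3.06  3.52]
```

>>> play_rows:
  plan:
    - {"dp": [-0.0004, -0.003, 0.0035], "twist": 0.2}
    - {"dp": [0, 0, 0], "twist": 0}
    - {"dp": [0, 0, 0], "twist": 0}

```text
time_s: 3.1
tool_pos: [489.3, 240.9, 88.2]
tcp_rot: [-0.123, 0.992, 0.0, 0.0]
contact_force: [0.1, -0.8, 0.3]
gripper_width: 85.4
grasp_force: 0.0
```

>>> play_rows:
  plan:
    - {"dp": [0, 0, 0], "twist": 0}
    - {"dp": [0, 0, 0], "twist": 0}
    - {"dp": [0, 0, 0], "twist": 0}
    - {"dp": [0, 0, 0], "twist": 0}
    - {"dp": [0, 0, 0], "twist": 0}
    - {"dp": [0, 0, 0], "twist": 0}
  jaw: 255
  force: 40

```text
time_s: 3.7
tool_pos: [489.3, 240.9, 88.3]
tcp_rot: [-0.123, 0.992, -0.0, 0.0]
contact_force: [-0.5, -2.1, 3.9]
gripper_width: 59.6
grasp_force: 44.8
```

>>> play_rows:
  plan:
    - {"dp": [0, 0, -0.005], "twist": 0}
    - {"dp": [0, 0, -0.01], "twist": 0}
    - {"dp": [0, 0, -0.02], "twist": 0}
    - {"dp": [0, 0, -0.025], "twist": 0}
    - {"dp": [0, 0, -0.025], "twist": 0}
    - {"dp": [0, 0, -0.015], "twist": 0}
    - {"dp": [0, 0, 0], "twist": 7}
    - {"dp": [0, 0, 0], "twist": 7.1}
    - {"dp": [0, 0, 0], "twist": 0}
    - {"dp": [0, 0, 0], "twist": 0}

```text
time_s: 4.7
tool_pos: [488.7, 240.9, 187.3]
tcp_rot: [-0.001, 1.0, -0.0, -0.001]
contact_force: [-0.2, -0.2, -3.1]
gripper_width: 59.8
grasp_force: 44.2
```

```bash
python3 go.py 370 -70 100 90; python3 - <<'E'
from h import *
T=cv2.imread("pics/top0.png");V=cv2.cvtColor(T,cv2.COLOR_BGR2HSV)[...,2].astype(float)
# subpixel label edges of grey tin (rows: left/right crossings), to plane z=101
g=cv2.GaussianBlur(V,(3,3),0);L=[];Rr=[]
for v in range(232,263):
    for lo,hi,o in((300,306,L),(312,319,Rr)):
        r=V[v,lo:hi+1];i=np.where(np.diff(np.sign(r-115)))[0]
        if len(i):o.append((lo+i[0]+(115-r[i[0]])/(r[i[0]+1]-r[i[0]]),v))
for o in(L,Rr):
    P=onplane("top",o,(0,0,101));vx,vy,_,_=cv2.fitLine(P[:,:2].astype(np.float32),cv2.DIST_HUBER,0,.01,.01).ravel()
    print(len(o),"yaw",np.degrees(np.arctan(vy/vx)),P.mean(0))
hs=cv2.cvtColor(cv2.imread("pics/scene0.png"),cv2.COLOR_BGR2HSV)
im=cv2.cvtColor(capture("scene"),cv2.COLOR_RGB2BGR);cv2.imwrite("pics/held.png",cv2.resize(im[60:220,200:420],None,fx=3,fy=3))
E
```

```text
t 4.7 pos [488.71 240.93 187.28] tool y at 90.16641317282242 tilt 0.0677398185123497 F [-0.23 -0.18 -3.08] w 59.81269249040456 gf 44.1998165845871 q6 -1.2198349589288662
twist 0.1664131728224163 dp_mm [ 118.61 -310.91   87.49]
31 yaw -0.9761932 [ 490.0336388  -158.62075279  101.        ]
31 yaw -1.1582344 [ 490.03567124 -195.15571486  101.        ]
```

View pics/held.png

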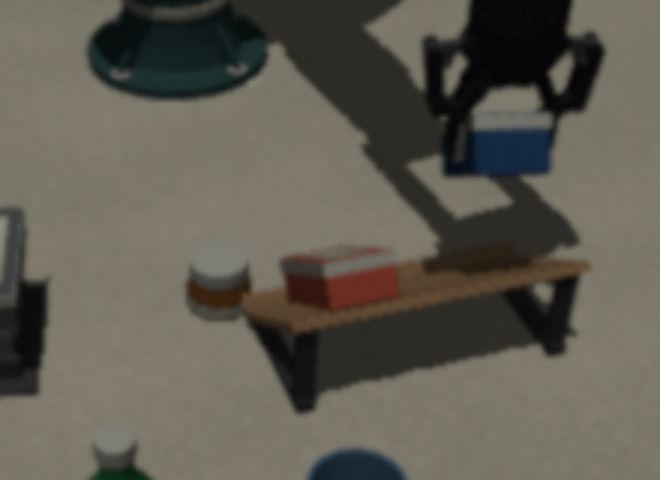

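The blue tin is held with its tilt kept (crop at about (510,140)), and the coral tin is undisturbed. Next I'll carry it to open counter to level it.

>>> play_rows:
  plan:
    - {"dp": [0.005, -0.013, 0], "twist": 0.2}
    - {"dp": [0.01, -0.026, 0.005], "twist": 0}
    - {"dp": [0.01, -0.026, 0.005], "twist": 0}
    - {"dp": [0.01, -0.026, 0.005], "twist": 0}
    - {"dp": [0.01, -0.026, 0.005], "twist": 0}
    - {"dp": [0.01, -0.026, 0.005], "twist": 0}
    - {"dp": [0.01, -0.026, 0.005], "twist": 0}
    - {"dp": [0.01, -0.026, 0.005], "twist": 0}
    - {"dp": [0.01, -0.026, 0.005], "twist": 0}
    - {"dp": [0.01, -0.026, 0.01], "twist": 0}
    - {"dp": [0.01, -0.026, 0.01], "twist": 0}
    - {"dp": [0.01, -0.026, 0.015], "twist": 0}
    - {"dp": [0.005, -0.013, 0.01], "twist": 0}
    - {"dp": [0, 0, 0.01], "twist": 0}
    - {"dp": [0, 0, 0.005], "twist": 0}
    - {"dp": [0, 0, 0], "twist": 0}
    - {"dp": [0, 0, 0], "twist": 0}

```text
time_s: 6.45
tool_pos: [368.5, -70.1, 88.1]
tcp_rot: [0.001, 1.0, 0.0, 0.0]
contact_force: [0.5, 1.0, -2.6]
gripper_width: 59.6
grasp_force: 44.4
```

```bash
python3 go.py 370 -70 70 90
```

```text
t 6.45 pos [368.47 -70.11  88.13] tool y at 89.90098164363542 tilt 0.034274675675966836 F [ 0.55  0.97 -2.62] w 59.617356131573366 gf 44.372137784957886 q6 -1.9088702895847498
twist -0.09901835636458145 dp_mm [-1.52  0.11 18.13]
```

>>> play_rows:
  plan:
    - {"dp": [0, 0, 0.008], "twist": 0}
    - {"dp": [0, 0, 0.006], "twist": 0}
    - {"dp": [0, 0, 0.005], "twist": 0}
    - {"dp": [0, 0, 0.004], "twist": 0}
    - {"dp": [-0.001, 0, 0.003], "twist": 0}
    - {"dp": [0, 0, 0], "twist": 0}
  force: 25

```text
time_s: 7.05
tool_pos: [372.0, -70.9, 64.3]
tcp_rot: [0.002, 1.0, -0.0, 0.003]
contact_force: [1.5, 1.4, 6.6]
gripper_width: 59.8
grasp_force: 45.7
```

>>> play_rows:
  plan:
    - {"dp": [-0.004, 0, 0.004], "twist": 0}
    - {"dp": [-0.004, 0, 0.004], "twist": 0}
    - {"dp": [-0.004, 0, 0.0045], "twist": 0}
    - {"dp": [-0.0035, 0, 0.0045], "twist": 0}
    - {"dp": [0, 0, 0], "twist": 0}
  jaw: 255
  force: 25

```text
time_s: 7.55
tool_pos: [388.3, -71.0, 47.2]
tcp_rot: [0.002, 1.0, -0.0, 0.004]
contact_force: [3.1, 1.4, 4.8]
gripper_width: 59.7
grasp_force: 46.1
```

>>> play_rows:
  plan:
    - {"dp": [-0.003, 0, 0.0048], "twist": 0}
    - {"dp": [-0.003, 0, 0.005], "twist": 0}
    - {"dp": [-0.0023, 0, 0.005], "twist": 0}
    - {"dp": [0, 0, 0], "twist": 0}

```text
time_s: 7.95
tool_pos: [396.6, -71.2, 32.3]
tcp_rot: [0.002, 1.0, -0.0, 0.004]
contact_force: [3.5, 0.6, 3.4]
gripper_width: 59.5
grasp_force: 46.8
```

>>> play_rows:
  plan:
    - {"dp": [-0.001, 0, 0.002], "twist": 0}
    - {"dp": [-0.0005, 0, 0.0015], "twist": 0}
    - {"dp": [0, 0, 0], "twist": 0}

```text
time_s: 8.25
tool_pos: [397.9, -71.3, 28.9]
tcp_rot: [0.002, 1.0, -0.001, 0.004]
contact_force: [4.1, 0.0, 5.9]
gripper_width: 59.5
grasp_force: 47.2
```

>>> play_rows:
  plan:
    - {"dp": [-0.0003, 0, 0.001], "twist": 0}
    - {"dp": [-0.0003, 0, 0.001], "twist": 0}
    - {"dp": [0, 0, 0], "twist": 0}

```text
time_s: 8.55
tool_pos: [398.6, -71.4, 27.1]
tcp_rot: [0.002, 1.0, -0.001, 0.004]
contact_force: [5.3, 0.7, 6.3]
gripper_width: 59.9
grasp_force: 47.4
```

>>> play_rows:
  plan:
    - {"dp": [0, 0, 0.001], "twist": 0}
    - {"dp": [0, 0, 0.0008], "twist": 0}
    - {"dp": [0, 0, 0], "twist": 0}

```text
time_s: 8.85
tool_pos: [398.7, -71.5, 25.4]
tcp_rot: [0.002, 1.0, -0.001, 0.004]
contact_force: [4.5, 0.6, 6.8]
gripper_width: 59.9
grasp_force: 47.4
```

```bash
python3 - <<'E'
from h import *
a=cv2.cvtColor(capture("scene"),cv2.COLOR_RGB2BGR);b=cv2.cvtColor(capture("top"),cv2.COLOR_RGB2BGR)
a=cv2.resize(a[60:160,180:310],None,fx=3,fy=3);b=cv2.resize(b[210:320,220:320],None,fx=3,fy=3)[:300]
cv2.imwrite("pics/flat.png",np.clip(np.hstack([a,b])*1.7,0,255).astype(np.uint8))
E
```

```text
(no output)
```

View pics/flat.png

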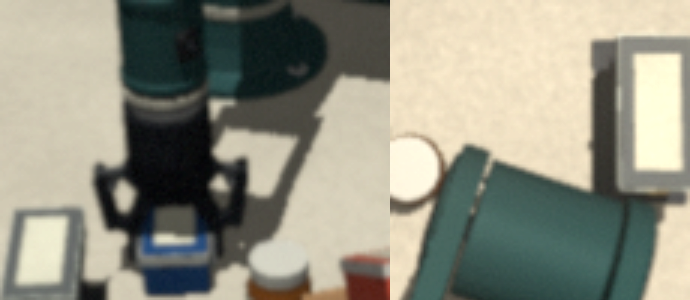

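The blue tin is now nearly flat on the counter, with its lid showing at about (175,235) in the left crop. I'll lower a bit further until it seats.

>>> play_rows:
  plan:
    - {"dp": [0, 0, 0.001], "twist": 0}
    - {"dp": [0, 0, 0.001], "twist": 0}
    - {"dp": [0, 0, 0], "twist": 0}

```text
time_s: 9.25
tool_pos: [398.8, -71.6, 24.3]
tcp_rot: [0.002, 1.0, -0.001, 0.004]
contact_force: [1.1, 0.1, 12.6]
gripper_width: 59.6
grasp_force: 48.0
```

>>> play_rows:
  plan:
    - {"dp": [0, 0, 0.001], "twist": 0}
    - {"dp": [0, 0, 0], "twist": 0}

```text
time_s: 9.45
tool_pos: [398.8, -71.5, 24.3]
tcp_rot: [0.002, 1.0, -0.001, 0.004]
contact_force: [-1.0, 1.6, 19.8]
gripper_width: 59.6
grasp_force: 48.7
```

>>> play_rows:
  plan:
    - {"dp": [0, 0, -0.002], "twist": 0}
    - {"dp": [0, 0, 0], "twist": 0}
    - {"dp": [0, 0, 0], "twist": 0}
    - {"dp": [0, 0, 0], "twist": 0}
    - {"dp": [0, 0, 0], "twist": 0}
    - {"dp": [0, 0, -0.015], "twist": 0}
    - {"dp": [0, 0, -0.03], "twist": 0}
    - {"dp": [0, 0, -0.03], "twist": 0}
    - {"dp": [0, 0, -0.03], "twist": 0}
    - {"dp": [0, 0.03, -0.01], "twist": 0}
    - {"dp": [0, 0.03, 0], "twist": 0}
    - {"dp": [0, 0.03, 0], "twist": 0}
    - {"dp": [0, 0.03, 0], "twist": 0}
    - {"dp": [0, 0.03, 0], "twist": 0}
    - {"dp": [0, 0.03, 0], "twist": 0}
    - {"dp": [0, 0.03, 0], "twist": 0}
    - {"dp": [0, 0, 0], "twist": 0}
  jaw: 0

```text
time_s: 11.15
tool_pos: [395.2, 141.9, 136.4]
tcp_rot: [-0.001, 1.0, 0.001, -0.0]
contact_force: [0.1, -0.3, -0.0]
gripper_width: 85.4
grasp_force: 0.0
```

```bash
cat > look.py <<'E'
# tin label pose from top view: look.py ztop u v
import sys
from h import *
np.set_printoptions(precision=2,suppress=True)
z,u,v=float(sys.argv[1]),int(sys.argv[2]),int(sys.argv[3])
im=cv2.cvtColor(capture("top"),cv2.COLOR_RGB2BGR);cv2.imwrite("pics/look.png",im)
V=cv2.cvtColor(im,cv2.COLOR_BGR2HSV)[...,2];sat=cv2.cvtColor(im,cv2.COLOR_BGR2HSV)[...,1]
lab,st,ce=cv2.connectedComponentsWithStats(((V>105)&(sat<75)).astype(np.uint8),connectivity=4)[1:]
k=lab[v,u];print(st[k],ce[k])
if k and st[k,4]<2000:
    pt=np.argwhere(lab==k)[:,::-1].astype(float);P=onplane("top",pt,(0,0,z))[:,:2]
    m=P.mean(0);w,E=np.linalg.eigh(np.cov((P-m).T));e=E[:,1]
    print("centre",m,"yaw",np.degrees(np.arctan(e[1]/e[0])),"len,wid~",np.sqrt(12*w[::-1]))
E
python3 - <<'E'
from h import *
K,D,R,C=cam("top");print(cv2.projectPoints(np.array([[381.,-71,48]]),cv2.Rodrigues(R)[0],-R@C,K,D)[0])
E
python3 look.py 48 262 280
```

```text
[[[262.99728373 293.78739991]]]
[255 277  16  38 598] [262.6  295.69]
centre [376.61 -70.03] yaw -0.8884047836663632 len,wid~ [89.09 38.11]
```

```bash
python3 look.py 101 308 247; python3 go.py 380.6 -70 80 89.5
```

```text
[301 227  17  40 658] [308.9  246.97]
centre [ 490.15 -176.97] yaw -1.127833442400914 len,wid~ [91.61 39.01]
t 11.25 pos [395.36 139.46 136.31] tool y at 89.91815927025166 tilt 0.06439400569582585 F [-0.15 -0.66  0.34] w 85.17575279854006 gf 0.0 q6 -1.365221627580033
twist 0.4181592702516639 dp_mm [  12.88 -209.54   56.48]
```

>>> play_rows:
  plan:
    - {"dp": [0.0028, -0.028, 0], "twist": 0.6}
    - {"dp": [0.0025, -0.028, 0], "twist": 0}
    - {"dp": [0.0025, -0.028, 0], "twist": 0}
    - {"dp": [0.0025, -0.028, 0], "twist": 0}
    - {"dp": [0.0025, -0.028, 0], "twist": 0}
    - {"dp": [0.0025, -0.028, 0.01], "twist": 0}
    - {"dp": [0.0025, -0.028, 0.02], "twist": 0}
    - {"dp": [0.001, -0.0135, 0.026], "twist": 0}
    - {"dp": [0, 0, 0], "twist": 0}
    - {"dp": [0, 0, 0], "twist": 0}

```text
time_s: 12.25
tool_pos: [373.6, -70.5, 80.5]
tcp_rot: [0.008, 1.0, 0.0, -0.001]
contact_force: [0.1, -0.4, 0.3]
gripper_width: 85.6
grasp_force: 0.0
```

```bash
python3 go.py 376.6 -70 30 89.3
```

```text
t 12.25 pos [373.64 -70.48  80.54] tool y at 89.07755068449461 tilt 0.0887471436227686 F [ 0.12 -0.39  0.28] w 85.63992586893606 gf 0.0 q6 -1.8908601403517165
twist -0.2224493155054006 dp_mm [-3.02  0.48 50.54]
```

>>> play_rows:
  plan:
    - {"dp": [-0.003, 0.0005, 0.0105], "twist": -0.2}
    - {"dp": [0, 0, 0.015], "twist": 0}
    - {"dp": [0, 0, 0.015], "twist": 0}
    - {"dp": [0, 0, 0.01], "twist": 0}
    - {"dp": [0, 0, 0], "twist": 0}
    - {"dp": [0, 0, 0], "twist": 0}

```text
time_s: 12.85
tool_pos: [377.8, -69.3, 30.6]
tcp_rot: [0.005, 1.0, -0.0, 0.0]
contact_force: [-0.4, -0.9, 0.8]
gripper_width: 85.4
grasp_force: 0.0
```

>>> play_rows:
  plan:
    - {"dp": [0, 0, 0], "twist": 0}
    - {"dp": [0, 0, 0], "twist": 0}
    - {"dp": [0, 0, 0], "twist": 0}
    - {"dp": [0, 0, 0], "twist": 0}
    - {"dp": [0, 0, 0], "twist": 0}
    - {"dp": [0, 0, 0], "twist": 0}
  jaw: 255
  force: 50

```text
time_s: 13.45
tool_pos: [378.4, -69.9, 31.4]
tcp_rot: [0.005, 1.0, -0.0, 0.001]
contact_force: [-0.6, -1.2, 5.8]
gripper_width: 59.6
grasp_force: 56.6
```

```bash
python3 go.py 376.6 -70 130 89.0
```

```text
t 13.45 pos [378.36 -69.95  31.37] tool y at 89.41955374296678 tilt 0.15932237898033497 F [-0.62 -1.16  5.84] w 59.582016023103364 gf 56.59133791923523 q6 -1.8910231068954406
twist 0.4195537429667979 dp_mm [  1.5   -0.17 -98.64]
```

>>> play_rows:
  plan:
    - {"dp": [0, 0, -0.01], "twist": 0.4}
    - {"dp": [0, 0, -0.025], "twist": 0}
    - {"dp": [0, 0, -0.03], "twist": 0}
    - {"dp": [0, 0, -0.03], "twist": 0}
    - {"dp": [0, 0, -0.025], "twist": 0}
    - {"dp": [-0.01, -0.01, -0.01], "twist": 0}
    - {"dp": [-0.02, -0.018, 0], "twist": 0}
    - {"dp": [-0.025, -0.025, 0], "twist": 0}
    - {"dp": [-0.025, -0.025, 0], "twist": 0}
    - {"dp": [-0.02, -0.018, 0], "twist": 0}
    - {"dp": [-0.01, -0.01, 0], "twist": 0}
    - {"dp": [0, 0, 0], "twist": 0}
    - {"dp": [0, 0, 0], "twist": 0}
    - {"dp": [0, 0, 0], "twist": 0}

```text
time_s: 14.85
tool_pos: [484.5, -176.4, 160.0]
tcp_rot: [0.008, 1.0, 0.001, -0.001]
contact_force: [-1.0, -0.6, -3.0]
gripper_width: 59.5
grasp_force: 55.6
```

```bash
python3 go.py 492 -177 138 89.0
```

```text
t 14.85 pos [ 484.52 -176.38  159.96] tool y at 89.05072397987962 tilt 0.08861059050936272 F [-0.98 -0.57 -2.98] w 59.54530138398048 gf 55.555710196495056 q6 -2.0136091962886
twist 0.05072397987962063 dp_mm [-7.52 -0.51 21.95]
```

>>> play_rows:
  plan:
    - {"dp": [-0.0075, -0.0005, 0.006], "twist": 0}
    - {"dp": [0, 0, 0.008], "twist": 0}
    - {"dp": [0, 0, 0.005], "twist": 0}
    - {"dp": [0, 0, 0.003], "twist": 0}
    - {"dp": [0, 0, 0], "twist": 0}
    - {"dp": [0, 0, 0], "twist": 0}

```text
time_s: 15.45
tool_pos: [492.9, -178.0, 138.2]
tcp_rot: [0.009, 1.0, 0.0, -0.0]
contact_force: [0.3, -0.3, -2.0]
gripper_width: 59.3
grasp_force: 55.6
```

```bash
python3 go.py 492 -177 132 89.0
```

```text
t 15.45 pos [ 492.9  -178.03  138.18] tool y at 89.01272976944554 tilt 0.006642224703868733 F [ 0.3  -0.25 -2.01] w 59.27453597534597 gf 55.555134415626526 q6 -2.0084504933924783
twist 0.01272976944554216 dp_mm [0.92 1.01 6.18]
```

>>> play_rows:
  plan:
    - {"dp": [0.0009, 0.001, 0.001], "twist": 0}
    - {"dp": [0, 0, 0.001], "twist": 0}
    - {"dp": [0, 0, 0.001], "twist": 0}
    - {"dp": [0, 0, 0], "twist": 0}
    - {"dp": [0, 0, 0], "twist": 0}

```text
time_s: 15.95
tool_pos: [492.1, -177.0, 135.2]
tcp_rot: [0.009, 1.0, 0.0, 0.0]
contact_force: [0.7, 0.8, -3.1]
gripper_width: 59.2
grasp_force: 55.6
```

>>> play_rows:
  plan:
    - {"dp": [0, 0, 0.001], "twist": 0}
    - {"dp": [0, 0, 0.001], "twist": 0}
    - {"dp": [0, 0, 0], "twist": 0}

```text
time_s: 16.25
tool_pos: [492.2, -177.1, 133.5]
tcp_rot: [0.009, 1.0, -0.0, 0.0]
contact_force: [-0.1, 0.2, -1.0]
gripper_width: 59.4
grasp_force: 55.9
```

```bash
python3 go.py 492 -177 132 89.0
```

```text
t 16.25 pos [ 492.17 -177.09  133.48] tool y at 89.01523744946216 tilt 0.026752883407242044 F [-0.13  0.19 -1.02] w 59.366135345188994 gf 55.85104465484619 q6 -2.007457087194005
twist 0.015237449462176755 dp_mm [0.18 0.09 1.48]
```

>>> play_rows:
  plan:
    - {"dp": [0, 0, 0.001], "twist": 0}
    - {"dp": [0, 0, 0], "twist": 0}

```text
time_s: 16.45
tool_pos: [492.2, -177.1, 132.9]
tcp_rot: [0.009, 1.0, -0.0, 0.0]
contact_force: [-2.6, 1.4, 1.7]
gripper_width: 59.6
grasp_force: 56.2
```

>>> play_rows:
  plan:
    - {"dp": [0, 0, 0.0005], "twist": 0}
    - {"dp": [0, 0, 0], "twist": 0}

```text
time_s: 16.65
tool_pos: [492.2, -177.1, 132.5]
tcp_rot: [0.009, 1.0, -0.0, 0.0]
contact_force: [-3.1, 1.2, 3.0]
gripper_width: 59.5
grasp_force: 56.4
```

>>> play_rows:
  plan:
    - {"dp": [0, 0, 0], "twist": 0}
    - {"dp": [0, 0, 0], "twist": 0}
    - {"dp": [0, 0, 0], "twist": 0}
    - {"dp": [0, 0, 0], "twist": 0}
    - {"dp": [0, 0, 0], "twist": 0}
  jaw: 0

```text
time_s: 17.15
tool_pos: [492.0, -177.0, 131.5]
tcp_rot: [0.009, 1.0, 0.0, -0.0]
contact_force: [-0.3, 1.2, -0.1]
gripper_width: 85.6
grasp_force: 0.0
```

```bash
python3 go.py 529.6 122.4 200 104.1
```

```text
t 17.15 pos [ 492.03 -177.    131.49] tool y at 89.01504796464387 tilt 0.014895381089384532 F [-0.26  1.19 -0.14] w 85.55359996273789 gf 0.0 q6 -2.007456989425043
twist -15.084952035356139 dp_mm [-109.37  281.24  -68.45]
```

>>> play_rows:
  plan:
    - {"dp": [0, 0, -0.015], "twist": 0}
    - {"dp": [0, 0, -0.025], "twist": 0}
    - {"dp": [0, 0, -0.025], "twist": 0}
    - {"dp": [0, 0, -0.01], "twist": -7.5}
    - {"dp": [0, 0, 0], "twist": -7.5}
    - {"dp": [-0.005, 0.013, 0], "twist": 0}
    - {"dp": [-0.01, 0.026, 0], "twist": 0}
    - {"dp": [-0.01, 0.026, 0], "twist": 0}
    - {"dp": [-0.01, 0.026, 0], "twist": 0}
    - {"dp": [-0.01, 0.026, 0], "twist": 0}
    - {"dp": [-0.01, 0.026, 0], "twist": 0}
    - {"dp": [-0.01, 0.026, 0], "twist": 0}
    - {"dp": [-0.01, 0.026, 0], "twist": 0}
    - {"dp": [-0.01, 0.026, 0], "twist": 0}
    - {"dp": [-0.01, 0.026, 0], "twist": 0}
    - {"dp": [-0.005, 0.022, 0], "twist": 0}
    - {"dp": [0, 0.01, 0], "twist": 0}
    - {"dp": [0, 0, 0], "twist": 0}
    - {"dp": [0, 0, 0], "twist": 0}

```text
time_s: 19.05
tool_pos: [521.2, 117.6, 206.5]
tcp_rot: [-0.122, 0.993, -0.0, -0.0]
contact_force: [0.1, 0.4, -0.0]
gripper_width: 85.5
grasp_force: 0.0
```

```bash
python3 go.py 521.3 120.4 83 104.1; python3 look.py 150 309 242;  python3 - <<'E'
from h import *
b=cv2.imread("pics/look.png");a=cv2.cvtColor(capture("scene"),cv2.COLOR_RGB2BGR);cv2.imwrite("pics/sc2.png",a)
a=cv2.resize(a[100:200,160:240],None,fx=5,fy=5,interpolation=cv2.INTER_CUBIC);b=cv2.resize(b[210:310,280:340],None,fx=5,fy=5,interpolation=cv2.INTER_CUBIC)
cv2.imwrite("pics/placed1.png",np.clip(np.hstack([a,b])*1.7,0,255).astype(np.uint8))
E
```

```text
t 19.05 pos [521.19 117.57 206.49] tool y at 103.96994295292436 tilt 0.04429085007706906 F [ 0.13  0.36 -0.04] w 85.453394562408 gf 0.0 q6 -1.6985672218760237
twist -0.13005704707563837 dp_mm [ -0.87   2.78 123.48]
[303 224  19  43 759] [311.58 244.74]
centre [ 491.16 -175.24] yaw -1.6109912336996584 len,wid~ [93.45 39.57]
```

View pics/placed1.png

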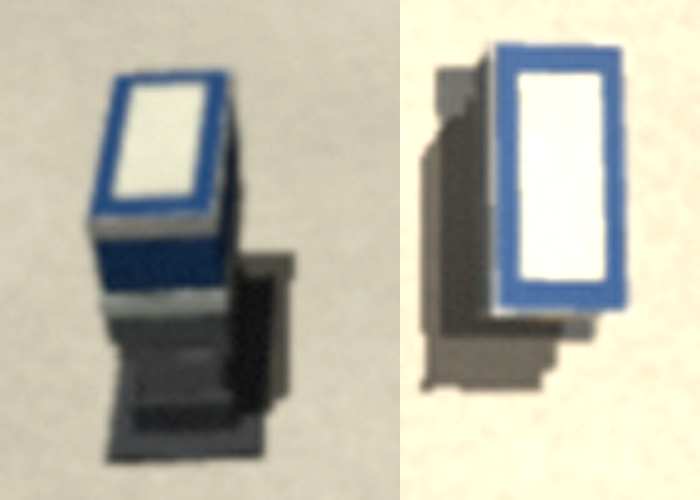

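The blue tin sits flat and square on the grey tin: in the scene crop its lower edge runs 107–226 against the grey rim's 105–230. The coral tin is next.

>>> play_rows:
  plan:
    - {"dp": [-0.0009, 0.0028, 0.015], "twist": -0.1}
    - {"dp": [0, 0, 0.025], "twist": 0}
    - {"dp": [0, 0, 0.025], "twist": 0}
    - {"dp": [0, 0, 0.02], "twist": 0}
    - {"dp": [0, 0, 0.015], "twist": 0}
    - {"dp": [0, 0, 0.01], "twist": 0}
    - {"dp": [0, 0, 0.008], "twist": 0}
    - {"dp": [0, 0, 0], "twist": 0}
    - {"dp": [0, 0, 0], "twist": 0}
    - {"dp": [0, 0, 0], "twist": 0}

```text
time_s: 20.15
tool_pos: [522.4, 120.9, 89.8]
tcp_rot: [-0.123, 0.992, 0.0, 0.001]
contact_force: [0.1, 0.2, -0.2]
gripper_width: 85.3
grasp_force: 0.0
```

```bash
python3 go.py 521.3 120.4 83 104.1
```

```text
t 20.15 pos [522.45 120.89  89.79] tool y at 104.11105944974847 tilt 0.12363181133358568 F [ 0.08  0.19 -0.18] w 85.34564390191495 gf 0.0 q6 -1.6954929190929602
twist 0.011059449748472616 dp_mm [ 1.25 -0.19  6.79]
```

>>> play_rows:
  plan:
    - {"dp": [0.0012, -0.0002, 0.004], "twist": 0}
    - {"dp": [0, 0, 0.003], "twist": 0}
    - {"dp": [0, 0, 0], "twist": 0}
    - {"dp": [0, 0, 0], "twist": 0}

```text
time_s: 20.55
tool_pos: [520.5, 120.4, 81.6]
tcp_rot: [-0.123, 0.992, 0.0, -0.0]
contact_force: [0.3, 1.0, -0.6]
gripper_width: 85.6
grasp_force: 0.0
```

>>> play_rows:
  plan:
    - {"dp": [0, 0, 0], "twist": 0}
    - {"dp": [0, 0, 0], "twist": 0}
    - {"dp": [0, 0, 0], "twist": 0}
    - {"dp": [0, 0, 0], "twist": 0}
    - {"dp": [0, 0, 0], "twist": 0}
    - {"dp": [0, 0, 0], "twist": 0}
  jaw: 255
  force: 40

```text
time_s: 21.15
tool_pos: [520.9, 120.1, 82.2]
tcp_rot: [-0.123, 0.992, -0.0, 0.0]
contact_force: [-0.2, -1.5, 3.2]
gripper_width: 59.5
grasp_force: 45.2
```

>>> play_rows:
  plan:
    - {"dp": [0, 0, -0.005], "twist": 0}
    - {"dp": [0, 0, -0.01], "twist": 0}
    - {"dp": [0, 0, -0.02], "twist": 0}
    - {"dp": [0, 0, -0.025], "twist": 0}
    - {"dp": [0, 0, -0.025], "twist": 0}
    - {"dp": [0, 0, -0.015], "twist": 0}
    - {"dp": [0, 0, 0], "twist": 7}
    - {"dp": [0, 0, 0], "twist": 7.1}
    - {"dp": [0, 0, 0], "twist": 0}
    - {"dp": [0, 0, 0], "twist": 0}

```text
time_s: 22.15
tool_pos: [520.2, 120.4, 181.1]
tcp_rot: [-0.001, 1.0, 0.0, -0.001]
contact_force: [0.1, 0.2, -3.8]
gripper_width: 59.8
grasp_force: 44.6
```

```bash
python3 go.py 370 -70 85 90
```

```text
t 22.15 pos [520.21 120.4  181.13] tool y at 90.1674704499368 tilt 0.07528220422510762 F [ 0.14  0.19 -3.77] w 59.84520294882113 gf 44.57344651222229 q6 -1.452653807176487
twist 0.16747044993678628 dp_mm [ 150.09 -190.42   96.3 ]
```

>>> play_rows:
  plan:
    - {"dp": [0.0075, -0.0095, 0], "twist": 0.2}
    - {"dp": [0.015, -0.019, 0], "twist": 0}
    - {"dp": [0.015, -0.019, 0], "twist": 0}
    - {"dp": [0.015, -0.019, 0], "twist": 0}
    - {"dp": [0.015, -0.019, 0], "twist": 0}
    - {"dp": [0.015, -0.019, 0], "twist": 0}
    - {"dp": [0.015, -0.019, 0], "twist": 0}
    - {"dp": [0.015, -0.019, 0.005], "twist": 0}
    - {"dp": [0.015, -0.019, 0.01], "twist": 0}
    - {"dp": [0.015, -0.019, 0.02], "twist": 0}
    - {"dp": [0.0075, -0.0095, 0.02], "twist": 0}
    - {"dp": [0, 0, 0.02], "twist": 0}
    - {"dp": [0, 0, 0.015], "twist": 0}
    - {"dp": [0, 0, 0.006], "twist": 0}
    - {"dp": [0, 0, 0], "twist": 0}
    - {"dp": [0, 0, 0], "twist": 0}

```text
time_s: 23.75
tool_pos: [370.3, -69.4, 86.4]
tcp_rot: [0.001, 1.0, -0.0, 0.001]
contact_force: [0.0, -0.6, -3.1]
gripper_width: 59.3
grasp_force: 44.5
```

>>> play_rows:
  plan:
    - {"dp": [0, 0, 0.006], "twist": 0}
    - {"dp": [0, 0, 0.006], "twist": 0}
    - {"dp": [0, 0, 0.006], "twist": 0}
    - {"dp": [0, 0, 0.004], "twist": 0}
    - {"dp": [0, 0, 0], "twist": 0}

```text
time_s: 24.25
tool_pos: [369.3, -68.9, 62.7]
tcp_rot: [0.002, 1.0, 0.0, -0.001]
contact_force: [-0.0, -0.3, -2.9]
gripper_width: 59.5
grasp_force: 44.6
```

>>> play_rows:
  plan:
    - {"dp": [-0.002, 0, 0.003], "twist": 0}
    - {"dp": [-0.004, 0, 0.004], "twist": 0}
    - {"dp": [-0.004, 0, 0.004], "twist": 0}
    - {"dp": [-0.004, 0, 0.0045], "twist": 0}
    - {"dp": [-0.0035, 0, 0.0045], "twist": 0}
    - {"dp": [0, 0, 0], "twist": 0}

```text
time_s: 24.85
tool_pos: [389.1, -69.6, 43.9]
tcp_rot: [0.002, 1.0, -0.0, 0.001]
contact_force: [1.4, 0.4, 2.8]
gripper_width: 59.5
grasp_force: 45.4
```

>>> play_rows:
  plan:
    - {"dp": [-0.003, 0, 0.0045], "twist": 0}
    - {"dp": [-0.003, 0, 0.005], "twist": 0}
    - {"dp": [-0.002, 0, 0.004], "twist": 0}
    - {"dp": [0, 0, 0], "twist": 0}

```text
time_s: 25.25
tool_pos: [396.9, -69.5, 30.4]
tcp_rot: [0.002, 1.0, -0.0, 0.002]
contact_force: [2.2, -0.3, 0.6]
gripper_width: 59.6
grasp_force: 45.3
```

>>> play_rows:
  plan:
    - {"dp": [-0.001, 0, 0.003], "twist": 0}
    - {"dp": [-0.0005, 0, 0.002], "twist": 0}
    - {"dp": [0, 0, 0.001], "twist": 0}
    - {"dp": [0, 0, 0], "twist": 0}

```text
time_s: 25.65
tool_pos: [398.8, -69.6, 25.2]
tcp_rot: [0.002, 1.0, -0.0, 0.002]
contact_force: [4.0, -0.0, 4.0]
gripper_width: 59.3
grasp_force: 45.6
```

>>> play_rows:
  plan:
    - {"dp": [0, 0, 0.001], "twist": 0}
    - {"dp": [0, 0, 0.001], "twist": 0}
    - {"dp": [0, 0, 0], "twist": 0}

```text
time_s: 25.95
tool_pos: [398.9, -69.6, 23.3]
tcp_rot: [0.002, 1.0, -0.0, 0.002]
contact_force: [5.5, -0.2, 4.8]
gripper_width: 59.8
grasp_force: 45.6
```

>>> play_rows:
  plan:
    - {"dp": [0, 0, 0.001], "twist": 0}
    - {"dp": [0, 0, 0.001], "twist": 0}
    - {"dp": [0, 0, 0], "twist": 0}

```text
time_s: 26.25
tool_pos: [399.0, -69.6, 21.5]
tcp_rot: [0.002, 1.0, -0.0, 0.002]
contact_force: [6.1, 0.1, 6.4]
gripper_width: 59.2
grasp_force: 45.9
```

>>> play_rows:
  plan:
    - {"dp": [0, 0, 0.001], "twist": 0}
    - {"dp": [0, 0, 0], "twist": 0}

```text
time_s: 26.45
tool_pos: [399.0, -69.6, 20.4]
tcp_rot: [0.002, 1.0, -0.0, 0.002]
contact_force: [4.6, -0.2, 6.2]
gripper_width: 59.5
grasp_force: 45.8
```

>>> play_rows:
  plan:
    - {"dp": [0, 0, 0.001], "twist": 0}
    - {"dp": [0, 0, 0], "twist": 0}

```text
time_s: 26.65
tool_pos: [398.9, -69.6, 19.3]
tcp_rot: [0.002, 1.0, -0.0, 0.002]
contact_force: [3.8, 0.2, 6.5]
gripper_width: 59.7
grasp_force: 45.8
```

>>> play_rows:
  plan:
    - {"dp": [0, 0, 0.0007], "twist": 0}
    - {"dp": [0, 0, 0], "twist": 0}

```text
time_s: 26.85
tool_pos: [398.9, -69.6, 18.7]
tcp_rot: [0.002, 1.0, -0.0, 0.002]
contact_force: [4.2, 0.3, 5.4]
gripper_width: 59.8
grasp_force: 46.0
```

>>> play_rows:
  plan:
    - {"dp": [0, 0, 0.001], "twist": 0}
    - {"dp": [0, 0, 0], "twist": 0}

```text
time_s: 27.05
tool_pos: [399.0, -69.6, 18.4]
tcp_rot: [0.002, 1.0, -0.0, 0.002]
contact_force: [1.7, 1.5, 11.1]
gripper_width: 59.5
grasp_force: 46.5
```

>>> play_rows:
  plan:
    - {"dp": [0, 0, 0.0007], "twist": 0}
    - {"dp": [0, 0, 0], "twist": 0}

```text
time_s: 27.25
tool_pos: [399.0, -69.6, 18.4]
tcp_rot: [0.002, 1.0, -0.0, 0.002]
contact_force: [-0.2, 0.9, 14.9]
gripper_width: 59.3
grasp_force: 47.1
```

Seated. Now I'll release and look, as I did with the blue tin.

>>> play_rows:
  plan:
    - {"dp": [0, 0, -0.001], "twist": 0}
    - {"dp": [0, 0, 0], "twist": 0}
    - {"dp": [0, 0, 0], "twist": 0}
    - {"dp": [0, 0, 0], "twist": 0}
    - {"dp": [0, 0, 0], "twist": 0}
    - {"dp": [0, 0, -0.015], "twist": 0}
    - {"dp": [0, 0, -0.03], "twist": 0}
    - {"dp": [0, 0, -0.03], "twist": 0}
    - {"dp": [0, 0, -0.03], "twist": 0}
    - {"dp": [0, 0.03, -0.01], "twist": 0}
    - {"dp": [0, 0.03, 0], "twist": 0}
    - {"dp": [0, 0.03, 0], "twist": 0}
    - {"dp": [0, 0.03, 0], "twist": 0}
    - {"dp": [0, 0.03, 0], "twist": 0}
    - {"dp": [0, 0.03, 0], "twist": 0}
    - {"dp": [0, 0.03, 0], "twist": 0}
    - {"dp": [0, 0, 0], "twist": 0}
  jaw: 0

```text
time_s: 28.95
tool_pos: [397.3, 143.3, 131.6]
tcp_rot: [-0.001, 1.0, 0.001, -0.0]
contact_force: [-0.1, -0.9, 0.1]
gripper_width: 85.5
grasp_force: 0.0
```

```bash
python3 look.py 40 263 295; python3 look.py 150 311 244; python3 go.py 378 -70 80 89.3
```

```text
[255 277  14  37 518] [261.5 295. ]
centre [377.87 -67.62] yaw -0.2279814688478976 len,wid~ [88.29 34.13]
[304 225  17  41 692] [311.94 245.13]
centre [ 490.3  -176.02] yaw -1.5632982550707006 len,wid~ [90.   37.39]
t 29.05 pos [397.37 140.89 131.46] tool y at 89.91484118072837 tilt 0.06216013132734855 F [ 0.41  0.22 -0.54] w 85.31595094940735 gf 0.0 q6 -1.3627739255808538
twist 0.6148411807283765 dp_mm [  16.75 -211.07   51.63]
```

>>> play_rows:
  plan:
    - {"dp": [0.0025, -0.028, 0], "twist": 0.5}
    - {"dp": [0.0025, -0.028, 0], "twist": 0}
    - {"dp": [0.0025, -0.028, 0], "twist": 0}
    - {"dp": [0.0025, -0.028, 0], "twist": 0}
    - {"dp": [0.0025, -0.028, 0], "twist": 0}
    - {"dp": [0.0025, -0.028, 0.01], "twist": 0}
    - {"dp": [0, -0.028, 0.02], "twist": 0}
    - {"dp": [0, -0.0145, 0.021], "twist": 0}
    - {"dp": [0, 0, 0], "twist": 0}
    - {"dp": [0, 0, 0], "twist": 0}
    - {"dp": [0, 0, 0], "twist": 0}

```text
time_s: 30.15
tool_pos: [381.0, -69.6, 81.8]
tcp_rot: [0.006, 1.0, -0.0, 0.001]
contact_force: [0.9, -0.4, 0.9]
gripper_width: 85.4
grasp_force: 0.0
```

```bash
python3 go.py 377.9 -69.6 26 89.4
```

```text
t 30.15 pos [380.96 -69.62  81.83] tool y at 89.31054708564847 tilt 0.09887554953193911 F [ 0.87 -0.42  0.87] w 85.43433757000005 gf 0.0 q6 -1.886554862405091
twist -0.0894529143515399 dp_mm [ 3.16  0.   55.83]
```

>>> play_rows:
  plan:
    - {"dp": [0.003, 0, 0.012], "twist": 0}
    - {"dp": [0, 0, 0.015], "twist": 0}
    - {"dp": [0, 0, 0.015], "twist": 0}
    - {"dp": [0, 0, 0.01], "twist": 0}
    - {"dp": [0, 0, 0.004], "twist": 0}
    - {"dp": [0, 0, 0], "twist": 0}
    - {"dp": [0, 0, 0], "twist": 0}

```text
time_s: 30.85
tool_pos: [377.9, -69.6, 25.3]
tcp_rot: [0.006, 1.0, -0.0, 0.001]
contact_force: [-0.7, -0.0, 0.1]
gripper_width: 85.6
grasp_force: 0.0
```

>>> play_rows:
  plan:
    - {"dp": [0, 0, 0], "twist": 0}
    - {"dp": [0, 0, 0], "twist": 0}
    - {"dp": [0, 0, 0], "twist": 0}
    - {"dp": [0, 0, 0], "twist": 0}
    - {"dp": [0, 0, 0], "twist": 0}
    - {"dp": [0, 0, 0], "twist": 0}
  jaw: 255
  force: 50

```text
time_s: 31.45
tool_pos: [378.2, -69.7, 25.6]
tcp_rot: [0.006, 1.0, -0.0, 0.001]
contact_force: [-0.9, 0.9, 5.8]
gripper_width: 59.5
grasp_force: 56.1
```

```bash
python3 go.py 490 -177 210 89.0
```

```text
t 31.45 pos [378.15 -69.74  25.64] tool y at 89.31394469787742 tilt 0.0996136195779826 F [-0.92  0.89  5.77] w 59.494982209125496 gf 56.06836259365082 q6 -1.8892524395608514
twist 0.3139446978774174 dp_mm [-114.02 -105.34 -184.13]
```

>>> play_rows:
  plan:
    - {"dp": [0, 0, -0.01], "twist": 0.3}
    - {"dp": [0, 0, -0.025], "twist": 0}
    - {"dp": [0, 0, -0.035], "twist": 0}
    - {"dp": [0, 0, -0.035], "twist": 0}
    - {"dp": [0, 0, -0.035], "twist": 0}
    - {"dp": [0, 0, -0.025], "twist": 0}
    - {"dp": [-0.01, -0.01, -0.01], "twist": 0}
    - {"dp": [-0.02, -0.018, 0], "twist": 0}
    - {"dp": [-0.025, -0.024, 0], "twist": 0}
    - {"dp": [-0.025, -0.024, 0], "twist": 0}
    - {"dp": [-0.02, -0.018, 0], "twist": 0}
    - {"dp": [-0.012, -0.01, 0], "twist": 0}
    - {"dp": [0, 0, 0], "twist": 0}
    - {"dp": [0, 0, 0], "twist": 0}
    - {"dp": [0, 0, 0], "twist": 0}

```text
time_s: 32.95
tool_pos: [486.7, -174.8, 199.3]
tcp_rot: [0.008, 1.0, 0.001, -0.001]
contact_force: [0.2, 0.0, -3.7]
gripper_width: 59.3
grasp_force: 55.2
```

```bash
python3 go.py 490.6 -177.1 182 89.0
```

```text
t 32.95 pos [ 486.73 -174.75  199.28] tool y at 89.0335863557544 tilt 0.10717560371331586 F [ 0.23  0.04 -3.72] w 59.34817790421377 gf 55.21338701248169 q6 -2.008432842202118
twist 0.03358635575438029 dp_mm [-3.94 -2.3  17.27]
```

>>> play_rows:
  plan:
    - {"dp": [-0.004, -0.0023, 0.004], "twist": 0}
    - {"dp": [0, 0, 0.006], "twist": 0}
    - {"dp": [0, 0, 0.005], "twist": 0}
    - {"dp": [0, 0, 0.002], "twist": 0}
    - {"dp": [0, 0, 0], "twist": 0}
    - {"dp": [0, 0, 0], "twist": 0}
    - {"dp": [0, 0, 0], "twist": 0}

```text
time_s: 33.65
tool_pos: [491.7, -177.9, 183.1]
tcp_rot: [0.009, 1.0, -0.0, 0.0]
contact_force: [0.5, -0.5, -3.6]
gripper_width: 59.9
grasp_force: 55.2
```

```bash
python3 go.py 490.6 -177.1 178 89.0
```

```text
t 33.65 pos [ 491.72 -177.91  183.1 ] tool y at 89.01869741764847 tilt 0.03200919769659627 F [ 0.46 -0.5  -3.6 ] w 59.872858254114234 gf 55.24079203605652 q6 -2.009344160719742
twist 0.018697417648468218 dp_mm [1.13 0.79 5.1 ]
```

>>> play_rows:
  plan:
    - {"dp": [0.0011, 0.0008, 0.001], "twist": 0}
    - {"dp": [0, 0, 0.001], "twist": 0}
    - {"dp": [0, 0, 0.001], "twist": 0}
    - {"dp": [0, 0, 0.001], "twist": 0}
    - {"dp": [0, 0, 0], "twist": 0}
    - {"dp": [0, 0, 0], "twist": 0}

```text
time_s: 34.25
tool_pos: [490.5, -177.0, 178.7]
tcp_rot: [0.009, 1.0, 0.0, -0.0]
contact_force: [0.6, 1.4, -3.5]
gripper_width: 58.9
grasp_force: 55.2
```

>>> play_rows:
  plan:
    - {"dp": [0, 0, 0.001], "twist": 0}
    - {"dp": [0, 0, 0.001], "twist": 0}
    - {"dp": [0, 0, 0], "twist": 0}

```text
time_s: 34.55
tool_pos: [490.4, -177.0, 176.6]
tcp_rot: [0.009, 1.0, 0.0, -0.0]
contact_force: [-0.8, -0.2, -3.3]
gripper_width: 59.2
grasp_force: 55.2
```

```bash
python3 go.py 490.6 -177.1 175 89.0
```

```text
t 34.55 pos [ 490.41 -177.01  176.57] tool y at 89.01478652882092 tilt 0.021022061170813688 F [-0.83 -0.18 -3.28] w 59.17258690630522 gf 55.24170756340027 q6 -2.00883131753148
twist 0.014786528820934564 dp_mm [-0.2  -0.08  1.57]
```

>>> play_rows:
  plan:
    - {"dp": [0, 0, 0.001], "twist": 0}
    - {"dp": [0, 0, 0], "twist": 0}

```text
time_s: 34.75
tool_pos: [490.4, -177.0, 175.6]
tcp_rot: [0.009, 1.0, 0.0, -0.0]
contact_force: [-0.6, 0.6, -3.1]
gripper_width: 59.4
grasp_force: 55.2
```

>>> play_rows:
  plan:
    - {"dp": [0, 0, 0.0008], "twist": 0}
    - {"dp": [0, 0, 0], "twist": 0}

```text
time_s: 34.95
tool_pos: [490.5, -177.1, 175.2]
tcp_rot: [0.009, 1.0, -0.0, 0.0]
contact_force: [-1.3, 0.7, -1.7]
gripper_width: 59.2
grasp_force: 55.4
```

Contact is starting.

>>> play_rows:
  plan:
    - {"dp": [0, 0, 0.0007], "twist": 0}
    - {"dp": [0, 0, 0], "twist": 0}

```text
time_s: 35.15
tool_pos: [490.6, -177.1, 174.8]
tcp_rot: [0.009, 1.0, -0.0, 0.0]
contact_force: [-0.6, 1.3, 0.7]
gripper_width: 59.1
grasp_force: 55.5
```

>>> play_rows:
  plan:
    - {"dp": [0, 0, 0.0005], "twist": 0}
    - {"dp": [0, 0, 0], "twist": 0}

```text
time_s: 35.35
tool_pos: [490.6, -177.1, 174.5]
tcp_rot: [0.009, 1.0, -0.0, 0.0]
contact_force: [-0.8, 0.6, 1.7]
gripper_width: 59.1
grasp_force: 55.7
```

>>> play_rows:
  plan:
    - {"dp": [0, 0, 0], "twist": 0}
    - {"dp": [0, 0, 0], "twist": 0}
    - {"dp": [0, 0, 0], "twist": 0}
    - {"dp": [0, 0, 0], "twist": 0}
    - {"dp": [0, 0, 0], "twist": 0}
    - {"dp": [0, 0, -0.015], "twist": 0}
    - {"dp": [0, 0, -0.025], "twist": 0}
    - {"dp": [0, 0, -0.03], "twist": 0}
    - {"dp": [0, 0.02, -0.005], "twist": 0}
    - {"dp": [0.01, 0.03, 0], "twist": 0}
    - {"dp": [0.01, 0.03, 0], "twist": 0}
    - {"dp": [0.01, 0.03, 0], "twist": 0}
    - {"dp": [0.01, 0.03, 0], "twist": 0}
    - {"dp": [0.01, 0.03, 0], "twist": 0}
    - {"dp": [0.01, 0.03, 0], "twist": 0}
    - {"dp": [0.01, 0.03, 0], "twist": 0}
    - {"dp": [0, 0.01, 0], "twist": 0}
    - {"dp": [0, 0, 0], "twist": 0}
  jaw: 0

```text
time_s: 37.15
tool_pos: [424.9, 65.0, 249.9]
tcp_rot: [0.007, 1.0, -0.0, 0.001]
contact_force: [0.7, -0.3, 0.3]
gripper_width: 85.4
grasp_force: 0.0
```

```bash
python3 look.py 190 313 243;  python3 - <<'E'
from h import *
b=cv2.imread("pics/look.png");a=cv2.cvtColor(capture("scene"),cv2.COLOR_RGB2BGR)
a=cv2.resize(a[85:195,160:240],None,fx=5,fy=5,interpolation=cv2.INTER_CUBIC);b=cv2.resize(b[200:310,280:350],None,fx=5,fy=5,interpolation=cv2.INTER_CUBIC)
cv2.imwrite("pics/placed2.png",np.clip(np.hstack([a,b])*1.7,0,255).astype(np.uint8))
E
```

```text
[307 223  17  42 700] [314.95 243.58]
centre [ 490.15 -175.75] yaw -0.865099611137768 len,wid~ [87.31 35.2 ]
```

View pics/placed2.png

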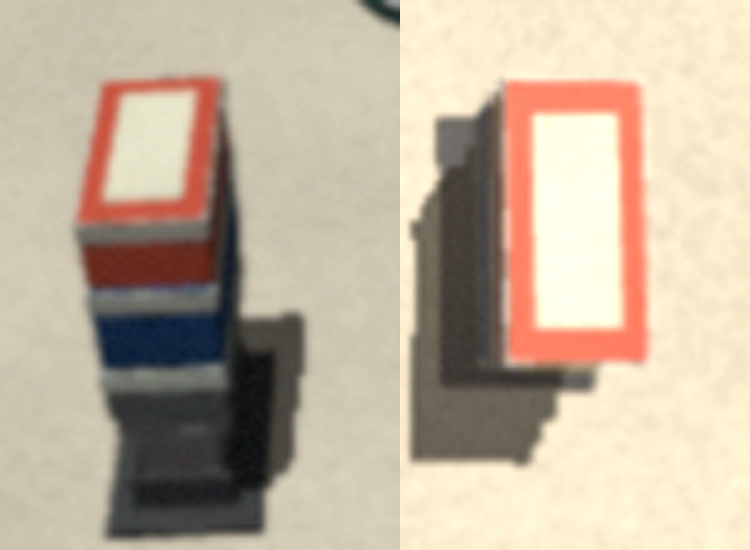

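The coral tin sits flat and flush on the blue tin, and the blue tin on the grey one: the edges line up in both crops, and the label centre matches the riser's within about 1 mm. The gripper is clear of the stack, so I'm handing in.

```bash
python3 -c "from bench import *;print(job_done())"
```

```text
the job is handed in; nothing more can be done
None
```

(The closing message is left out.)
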